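Put the demo transmitters back on their own colours

ROBOT

A 6-joint arm with a two-finger parallel gripper is mounted at the origin on the work surface. World frame = base frame: x ahead of the robot, y to its left, z up, the work surface at z = 0. Lengths are in m, angles in degrees, forces in N, time in s.
With the tool pointing down it reaches from about 0.25 to 0.725 m from the base axis. Payload 9.7 kg.
Tool frame: the origin (TCP) lies midway between the tips of the shut fingers; the grasp point (between the pads) lies bot.hold_point_z behind it (bot.hold_point_z is the distance from the TCP to the grasp point, in m); z points along the fingers, y is the line along which they close (so a half turn about z gives the same grasp; the last joint's range is limited). The gripper opens to 85 mm and grips with 20 to 120 N. Pads are 22 mm wide; open, the fingers measure 114 mm over their backs; the gripper's body (76 mm by 85 mm) begins 54 mm behind the grasp point. The pads swing forward as they close: fully open they stand 13 mm farther back than shut.
Start: joints at [76.089, 4.979, 10.078, 95.1, 0, 90], TCP at [0.132, 0.534, 0.231] pointing down, gripper open.
Joint ranges: [-179.16, 179.16], [-48.56, 103.87], [-65.8, 70.77], [-126.05, 130.52], [-82.76, 87.17], [-180, 180]. Speed limits (degrees/s): [127.2, 127.2, 147.25, 180, 180, 180].

INTERFACE

Orientations are given as [roll, pitch, yaw] about the fixed x, y, z axes, in that order (R = Rz(yaw) Ry(pitch) Rx(roll)).
In Python, from workcell import bot, camera, camera_model, ticket gives the robot as it stands.
- The arm moves only by the tool send_rows, never from a script. Its argument "targets" is text: rows parted by semicolons, each of 5 numbers parted by spaces: the shift along the tool's x, y, z in mm, then the turn about the tool's z in degrees, then the closure in counts, from 0 (fully open) to 255 (shut). A call has 1 to 20 rows; each row is the pose to reach, as a shift and turn from the pose commanded when the call began, along the tool's axes at that moment; what a row does not reach only later rows make up. A row lasts 1/8 s, in which the tool goes at most 62.5 mm and 10.7 degrees, less where a joint would pass 70% of its speed; a pose out of reach is approached as far as the arm can. A call with a gripper value outside its range is refused whole. The fingers move at their own pace and stop on an object; "newtons" is the grip in N (left out, the last holds). Time passes only in rows, so rows that repeat a pose let the fingers close. It gives the time, the measured TCP pose, the force, the opening and the grip force at its end, in the units of the state.
- bot.get_obs(): the state, without advancing time (a new reading comes with each control period).
- camera(name): name is "scene" or "side" or "wrist"; returns the picture (480x640x3 uint8, blue, green, red); there is no depth.
- camera_model(name): a dict with "K" (3x3 intrinsics, pixels), "pose" (4x4, takes a point from camera to world coordinates); the wrist camera has in their place "T_tool_cam" (4x4, takes a point from camera to tool coordinates, whose origin is the TCP and whose axes are the flange's). Camera axes: x right, y down, z forward; pixel columns grow to the right and rows downward; lengths in m; the calibration is good to about 2 mm. The wrist camera is an equidistant fisheye: a pixel r from the principal point sees the ray r / f radians off the axis. A picture is of the moment at which its call begins: read the wrist's pose just before it. camera_model takes no time and is no camera call.
- ticket.job_done(): hands the job in; it is judged then, once.
The state is a dict: "time": time; "q": joint angles; "qd": joint speeds; "joint_efforts": joint torques, N m; "ee_pos": TCP position; "tcp_rot": TCP orientation; "wrist_force": force on the tool from outside, world axes, zero at the start; "torque": the same for the moment, N m; "opening": finger opening in m; "grasp_force": force on a finger pad.
Only numpy, scipy, OpenCV 4.12 (cv2) and the standard library are available. Lean on these libraries where they do the work, as an engineer would, in place of code of your own. Each camera call takes 0.05 s, during which the arm holds its last target. There are 200 camera calls.

TASK

The three level transmitters on the demonstration bench are standing in each other's dishes. Rearrange them so that each stands upright, flange flat on the floor of the dish of its own colour; on the way, park one in the spare dark grey dish, flat on its floor and let go. Set each one down gently, do not drop it, and leave all three released.

Things in the scene. Friction and masses are not known exactly. Their poses are not given: they have to be found in the camera images.
- transmitter_yellow: Loose level transmitter, 99 mm tall, about 0.35 kg, upright, any yaw. Upwards: steel flange 56 mm across, 10 thick; neck; blue housing 46 mm across at height 34-62, grey gland out to 40 mm from the axis at height 48; white round cap 52 mm across at height 62-98 (grip here) with a yellow disc on top, yellow ring round its lower edge. Origin: centre of the flange's underside; z up, x to the gland.
- transmitter_green: Loose level transmitter, 99 mm tall, about 0.35 kg, upright, any yaw. Upwards: steel flange 56 mm across, 10 thick; neck; blue housing 46 mm across at height 34-62, grey gland out to 40 mm from the axis at height 48; white round cap 52 mm across at height 62-98 (grip here) with a green disc on top, green ring round its lower edge. Origin: centre of the flange's underside; z up, x to the gland.
- transmitter_red: Loose level transmitter, 99 mm tall, about 0.35 kg, upright, any yaw. Upwards: steel flange 56 mm across, 10 thick; neck; blue housing 46 mm across at height 34-62, grey gland out to 40 mm from the axis at height 48; white round cap 52 mm across at height 62-98 (grip here) with a red disc on top, red ring round its lower edge. Origin: centre of the flange's underside; z up, x to the gland.
- dish_yellow: Fixed round dish, yellow, holding a transmitter of another colour at the start. 92 mm outer diameter, 14 mm high; floor 6 mm thick, recess 8 mm deep and 80 mm across for one 56 mm flange. Origin: centre of the underside, on the bench; z up. Dishes are at least 140 mm apart, centre to centre.
- dish_green: Fixed round dish, green, holding a transmitter of another colour at the start. 92 mm outer diameter, 14 mm high; floor 6 mm thick, recess 8 mm deep and 80 mm across for one 56 mm flange. Origin: centre of the underside, on the bench; z up. Dishes are at least 140 mm apart, centre to centre.
- dish_red: Fixed round dish, red, holding a transmitter of another colour at the start. 92 mm outer diameter, 14 mm high; floor 6 mm thick, recess 8 mm deep and 80 mm across for one 56 mm flange. Origin: centre of the underside, on the bench; z up. Dishes are at least 140 mm apart, centre to centre.
- dish_grey: Fixed round dish, dark grey, nearly black: the spare, empty at the start. 92 mm outer diameter, 14 mm high; floor 6 mm thick, recess 8 mm deep and 80 mm across for one 56 mm flange. Origin: centre of the underside, on the bench; z up. Dishes are at least 140 mm apart, centre to centre.
There are look-alikes about, which are no part of the job. What is shaped like the transmitter_green but pink or purple is not meant.

How it is judged (in metres and radians):
On the way:
1. one transmitter stands in the dark grey dish, let go (((horizontal distance between transmitter_yellow and dish_grey below 0.014 m and z of transmitter_yellow in the frame of dish_grey below 0.01 m and angle between transmitter_yellow's own z axis and vertical below 0.1 rad and linear speed of transmitter_yellow below 0.03 m/s and contact force between the fingers and transmitter_yellow below 0.1 N) or (horizontal distance between transmitter_green and dish_grey below 0.014 m and z of transmitter_green in the frame of dish_grey below 0.01 m and angle between transmitter_green's own z axis and vertical below 0.1 rad and linear speed of transmitter_green below 0.03 m/s and contact force between the fingers and transmitter_green below 0.1 N) or (horizontal distance between transmitter_red and dish_grey below 0.014 m and z of transmitter_red in the frame of dish_grey below 0.01 m and angle between transmitter_red's own z axis and vertical below 0.1 rad and linear speed of transmitter_red below 0.03 m/s and contact force between the fingers and transmitter_red below 0.1 N))), for 0.2 s.
At the end, for the whole second after the job is handed in: Each transmitter stands in the dish of its own colour: within 14 mm of the dish's centre, flange flat on its floor (less than 10 mm above the dish's underside), within 0.1 rad of upright, released and at rest (horizontal distance between transmitter_yellow and dish_yellow below 0.014 m and z of transmitter_yellow in the frame of dish_yellow below 0.01 m and angle between each of transmitter_yellow, transmitter_green, transmitter_red's own z axis and vertical below 0.1 rad and linear speed of each of transmitter_yellow, transmitter_green, transmitter_red below 0.03 m/s and contact force between the fingers and transmitter_yellow below 0.1 N and horizontal distance between transmitter_green and dish_green below 0.014 m and z of transmitter_green in the frame of dish_green below 0.01 m and contact force between the fingers and transmitter_green below 0.1 N and horizontal distance between transmitter_red and dish_red below 0.014 m and z of transmitter_red in the frame of dish_red below 0.01 m and contact force between the fingers and transmitter_red below 0.1 N); the robot touches nothing.
It fails at once if the yellow transmitter is dropped or falls (faster than 0.6 m/s while no finger touches it) (linear speed of transmitter_yellow above 0.6 m/s and contact force between the fingers and transmitter_yellow below 0.05 N).
It fails at once if the green transmitter is dropped or falls (faster than 0.6 m/s while no finger touches it) (linear speed of transmitter_green above 0.6 m/s and contact force between the fingers and transmitter_green below 0.05 N).
It fails at once if the red transmitter is dropped or falls (faster than 0.6 m/s while no finger touches it) (linear speed of transmitter_red above 0.6 m/s and contact force between the fingers and transmitter_red below 0.05 N).
It also fails if it takes over 96 s, if anything falls off the work surface, if the arm or the gripper's body presses on something with over 40 N, if the wrist force passes 120 N, or if a joint passes its speed limit or range.

## Working session

There is one attempt and no reset: what is moved stays moved. The work goes in short steps, Python scripts to look and compute and a tool call to move; the robot and the scene stay as the last step left them, time stands still between calls to the robot, and variables do not carry over. Pictures are saved under pics/ and viewed, at most 14 in all, crops included, and the job is handed in when it is done.

Besides the shell and the picture viewer there is one more tool, called after "Call:" by a JSON object that holds its "fn" and its "kwargs". send_rows: Moves the arm, as the interface text tells. Its arguments: {"type":"object","properties":{"targets":{"type":"string"},"newtons":{"type":"number"}},"required":["targets"]}

```bash
mkdir -p pics; python3 - <<'E'
from workcell import bot,camera,camera_model
import cv2
for n in("scene","side"):
    cv2.imwrite(f"pics/{n}0.png",camera(n))
o=bot.get_obs();print(o['time'],o['ee_pos'],o['tcp_rot'],o['opening'],bot.hold_point_z)
for n in("scene","side","wrist"):print(camera_model(n))
E
```

```text
0.1 [0.1321812  0.53369062 0.23067558] [-1.79935540e+02  3.72906416e-04  1.66087983e+02] 0.08504652267540326 0.0187
{'K': array([[557.46340713,   0.        , 319.58774455],
       [  0.        , 557.46340713, 230.39519505],
       [  0.        ,   0.        ,   1.        ]]), 'pose': array([[-0.43763683,  0.7825415 , -0.44283497,  0.92202944],
       [ 0.89913368,  0.38400133, -0.21000382,  0.2437608 ],
       [ 0.00571252, -0.49007324, -0.87166254,  0.89551663],
       [ 0.        ,  0.        ,  0.        ,  1.        ]])}
{'K': array([[598.67692563,   0.        , 314.46513353],
       [  0.        , 598.67692563, 242.15199257],
       [  0.        ,   0.        ,   1.        ]]), 'pose': array([[ 0.93851547, -0.17650207,  0.29670817,  0.09125097],
       [-0.34519591, -0.46646715,  0.81440051, -0.99070877],
       [-0.00533876, -0.86674992, -0.49871442,  0.67398456],
       [ 0.        ,  0.        ,  0.        ,  1.        ]])}
{'K': array([[371.64829954,   0.        , 314.53934224],
       [  0.        , 371.64829954, 240.29718965],
       [  0.        ,   0.        ,   1.        ]]), 'T_tool_cam': array([[ 1.68738877e-04, -9.48036724e-01, -3.18160873e-01,
         8.38502988e-02],
       [ 9.99999975e-01,  1.14130029e-04,  1.90279255e-04,
        -4.36793859e-04],
       [-1.44080012e-04, -3.18160897e-01,  9.48036720e-01,
        -1.42468326e-01],
       [ 0.00000000e+00,  0.00000000e+00,  0.00000000e+00,
         1.00000000e+00]])}
```

View pics/scene0.png

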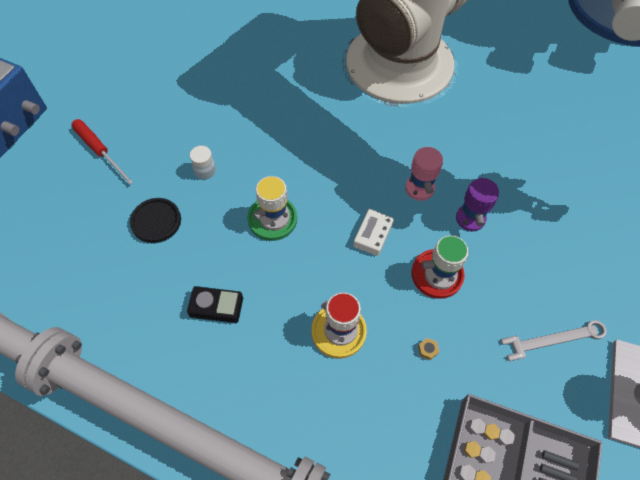

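View pics/side0.png

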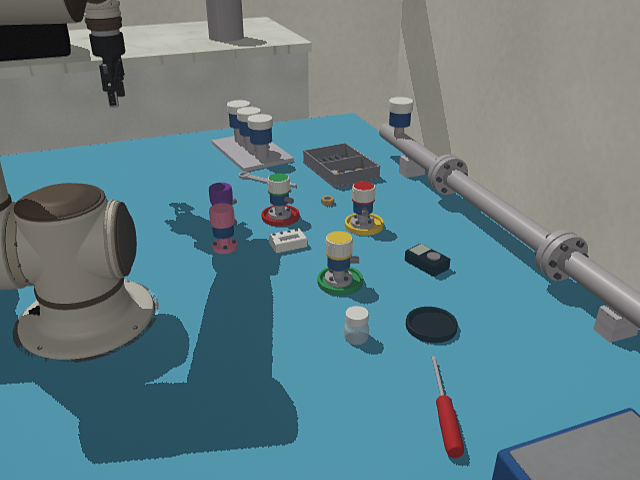

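The scene picture shows yellow transmitter (272,190) in the green dish, green one (451,250) in the red dish, red one (343,308) in the yellow dish, and the empty dark dish at (156,220). The pink (427,165) and purple (480,200) look-alikes stand outside dishes and are to be left. The side view agrees: yellow (339,240), green (279,180), red (364,188), grey dish (432,324).

```bash
cat > h.py <<'E'
import cv2,numpy as np
from workcell import bot,camera,camera_model
from scipy.spatial.transform import Rotation as R
def toworld(name,px,z,T=None):
    m=camera_model(name);px=np.asarray(px,float).reshape(-1,2)
    K=m["K"]
    if name=="wrist":
        D=np.c_[(px[:,0]-K[0,2])/K[0,0],(px[:,1]-K[1,2])/K[1,1]];r=np.hypot(*D.T)+1e-12
        d=np.c_[D*(np.sin(r)/r)[:,None],np.cos(r)]
        P=T@m["T_tool_cam"]
    else:
        d=np.c_[(px[:,0]-K[0,2])/K[0,0],(px[:,1]-K[1,2])/K[1,1],np.ones(len(px))];P=m["pose"]
    w=d@P[:3,:3].T;c=P[:3,3]
    return (c+w*((z-c[2])/w[:,2])[:,None])[:,:2]
def toolT():
    o=bot.get_obs();T=np.eye(4);T[:3,:3]=R.from_euler('xyz',o['tcp_rot'],degrees=True).as_matrix();T[:3,3]=o['ee_pos'];return T
H={'yellow':[(20,34)],'green':[(50,80)],'red':[(0,6),(175,180)]}
def mask(im,c):
    h=cv2.cvtColor(im,cv2.COLOR_BGR2HSV)
    if c=='grey':return cv2.inRange(h,(0,0,0),(180,255,45))
    m=0
    for a,b in H[c]:m=m|cv2.inRange(h,(a,130,60),(b,255,255))
    return m
def circ(px,name,z,T=None,r=None):
    w=toworld(name,px,z,T);return cv2.minEnclosingCircle(w.astype(np.float32))
E
python3 - <<'E'
from h import *
reg={'scene':{'yellow':((272,190),(339,330)),'green':((451,250),(272,218)),'red':((343,308),(438,273)),'grey':(None,(156,220))},
'side':{'yellow':((339,240),(364,224)),'green':((279,178),(340,280)),'red':((364,187),(280,214)),'grey':(None,(432,324))}}
for n in reg:
    im=cv2.imread(f"pics/{n}0.png")
    for c,(t,d) in reg[n].items():
        M=mask(im,c)
        for k,p,z in(('trans',t,.105),('dish',d,.012)):
            if p is None: continue
            s=np.zeros_like(M);cv2.ellipse(s,p,(16,14) if k=='trans' else (34,30),0,0,360,255,-1)
            nl,lab,st,ce=cv2.connectedComponentsWithStats(M&s)
            b=[i for i in range(1,nl) if st[i,4]>(60)] if k=='dish' else [1+np.argmax(st[1:,4])]
            ys,xs=np.nonzero(np.isin(lab,b))
            (x,y),r=circ(np.c_[xs,ys],n,z)
            print(n,c,k,np.round([x,y,r],4),len(xs),'reach',round(np.hypot(x,y),3))
E
```

```text
scene yellow trans [ 0.4821 -0.0579  0.0223] 447 reach 0.486
scene yellow dish [0.6294 0.1413 0.0457] 1058 reach 0.645
scene green trans [0.4571 0.2579 0.0215] 500 reach 0.525
scene green dish [ 0.4872 -0.0602  0.0472] 734 reach 0.491
scene red trans [0.6244 0.1434 0.0223] 644 reach 0.641
scene red dish [0.4597 0.2525 0.0465] 874 reach 0.524
scene grey dish [ 0.5856 -0.2496  0.0466] 1633 reach 0.637
side yellow trans [ 0.4804 -0.0593  0.0229] 210 reach 0.484
side yellow dish [0.5981 0.1207 0.0814] 535 reach 0.61
side green trans [0.4557 0.2597 0.0222] 113 reach 0.525
side green dish [ 0.4806 -0.0685  0.0523] 566 reach 0.485
side red trans [0.6242 0.1437 0.0222] 124 reach 0.641
side red dish [0.4505 0.2454 0.0555] 344 reach 0.513
side grey dish [ 0.5758 -0.2621  0.0453] 94 reach 0.633
```

```bash
python3 - <<'E'
from h import *
for n,px in(('pink',(427,160)),('purple',(482,191)),('bottle',(202,155))):print(n,toworld('scene',px,.099 if n!='bottle' else .05).round(3))
E
```

```text
pink [[0.305 0.16 ]]
purple [[0.325 0.267]]
bottle [[ 0.444 -0.23 ]]
```

Call:
{"fn": "send_rows", "kwargs": {"targets": "-240 -245 0 10 0;-482 -490 0 20 0;-482 -490 0 30 0;-482 -490 0 40 0;-482 -490 0 50 0;-482 -490 0 60 0;-482 -490 0 70 0;-482 -490 0 76 0;-482 -490 0 76 0;-482 -490 0 76 0;-482 -490 0 76 0;-482 -490 0 76 0;-482 -490 0 76 0;-482 -490 0 76 0;-482 -490 0 76 0;-482 -490 0 76 0", "newtons": 40}}

```text
time: 2.1
ee_pos: [0.4822, -0.057, 0.2316]
tcp_rot: [180.0, 0.0, 90.2]
wrist_force: [-0.4, 0.5, -0.1]
opening: 0.0853
grasp_force: 0.0
```

```bash
python3 - <<'E'
from h import *
T=toolT();im=camera('wrist');cv2.imwrite('pics/w1.png',im);np.save('w1.npy',T)
E
```

```text
(no output)
```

View pics/w1.png

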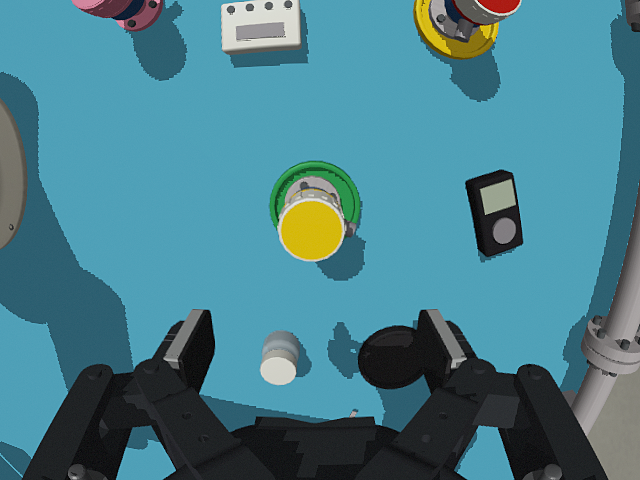

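Wrist view: yellow cap disc (312,229) over the green dish (315,204); grey dish at (393,357), partly behind a finger; red/yellow pair at the top (470,15).

```bash
python3 - <<'E'
from h import *
T=np.load('w1.npy');im=cv2.imread('pics/w1.png')
def sel(c,p,a):
    s=np.zeros(im.shape[:2],np.uint8);cv2.ellipse(s,p,a,0,0,360,255,-1);ys,xs=np.nonzero(mask(im,c)&s);return np.c_[xs,ys]
print(circ(sel('yellow',(312,229),(37,36)),'wrist',.105,T))
print(circ(sel('green',(315,204),(52,52)),'wrist',.014,T))
w=toworld('wrist',[[360,360],[393,327],[393,388],[424,360]],.014,T);print(w.round(4))
E
```

```text
((0.47566747665405273, -0.05623509734869003), 0.0255647711455822)
((0.479719877243042, -0.05999784544110298), 0.045720212161540985)
[[ 0.5353 -0.2474]
 [ 0.5708 -0.201 ]
 [ 0.5814 -0.2953]
 [ 0.6159 -0.2516]]
```

```bash
python3 - <<'E'
from h import *
T=np.load('w1.npy');im=cv2.imread('pics/w1.png');print(T.round(4))
print(toworld('wrist',[[312,229],[314.5,240],[315.5,204]],.105,T))
def sel(im,c,p,a):
    s=np.zeros(im.shape[:2],np.uint8);cv2.ellipse(s,p,a,0,0,360,255,-1);ys,xs=np.nonzero(mask(im,c)&s);return np.c_[xs,ys]
p=sel(im,'yellow',(312,229),(37,36));print(p.min(0),p.max(0),p.mean(0),circ(p,'wrist',.105,T),toworld('wrist',p,.105,T).mean(0))
p=sel(im,'green',(315,204),(52,52));print(p.min(0),p.max(0))
sc=cv2.imread('pics/scene0.png');p=sel(sc,'yellow',(272,190),(16,14));print(p.min(0),p.max(0),toworld('scene',p,.105).mean(0))
E
```

```text
[[-2.800e-03  1.000e+00  6.000e-04  4.822e-01]
 [ 1.000e+00  2.800e-03 -1.000e-04 -5.700e-02]
 [-1.000e-04  6.000e-04 -1.000e+00  2.316e-01]
 [ 0.000e+00  0.000e+00  0.000e+00  1.000e+00]]
[[ 0.47828896 -0.05633506]
 [ 0.48020511 -0.06510507]
 [ 0.48086547 -0.03693291]]
[281 201] [341 259] [311.15696839 229.96946839] ((0.47566747665405273, -0.05623509734869003), 0.0255647711455822) [ 0.47764628 -0.05723833]
[270 161] [359 238]
[258 177] [283 198] [ 0.48232877 -0.0579756 ]
```

Call:
{"fn": "send_rows", "kwargs": {"targets": "-1 -2 30 0 0;-1 -2 60 0 0;-1 -2 90 0 0;-1 -2 115 0 0;-1 -2 135 0 0;-1 -2 150 0 0;-1 -2 160 0 0;-1 -2 166 0 0;-1 -2 166 0 0;-1 -2 166 0 255;-1 -2 166 0 255;-1 -2 166 0 255;-1 -2 166 0 255;-1 -2 166 0 255;-1 -2 166 0 255;-1 -2 166 0 255;-1 -2 166 0 255", "newtons": 40}}

```text
time: 4.28
ee_pos: [0.4805, -0.0587, 0.0659]
tcp_rot: [180.0, 0.0, 90.1]
wrist_force: [-2.2, 0.3, 5.8]
opening: 0.0512
grasp_force: 41.3
```

```bash
python3 - <<'E'
from h import *
cv2.imwrite('pics/s2.png',np.vstack([camera('side')[100:400,150:550],camera('scene')[100:400,100:500]]))
E
```

```text
(no output)
```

View pics/s2.png

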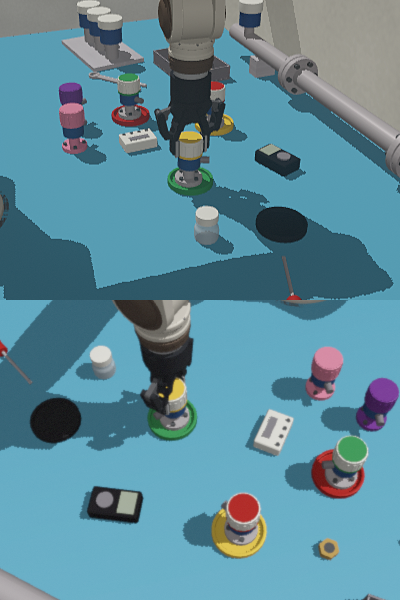

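Call:
{"fn": "send_rows", "kwargs": {"targets": "0 0 -10 0 255;0 0 -30 0 255;0 0 -55 0 255;0 0 -80 0 255;0 0 -105 0 255;-10 5 -125 0 255;-30 16 -130 0 255;-55 29 -130 0 255;-80 43 -130 0 255;-105 56 -130 0 255;-130 70 -130 0 255;-152 82 -130 0 255;-170 91 -130 0 255;-183 98 -130 0 255;-190 102 -130 0 255;-190 102 -130 0 255;-190 102 -130 0 255;-190 102 -130 0 255"}}

```text
time: 6.62
ee_pos: [0.5825, -0.248, 0.1955]
tcp_rot: [180.0, 0.0, 90.1]
wrist_force: [0.6, 0.5, -4.1]
opening: 0.0513
grasp_force: 42.9
```

```bash
python3 - <<'E'
from h import *
T=toolT();cv2.imwrite('pics/w3.png',camera('wrist'));np.save('w3.npy',T)
im=camera('scene');cv2.imwrite('pics/s3.png',im)
for c,p,z in(('green',(272,218),.012),('green',(451,250),.105)):
    s=np.zeros(im.shape[:2],np.uint8);cv2.ellipse(s,p,(34,30) if z<.1 else (16,14),0,0,360,255,-1);ys,xs=np.nonzero(mask(im,c)&s);print(c,circ(np.c_[xs,ys],'scene',z))
E
```

```text
green ((0.4866088926792145, -0.06047126650810242), 0.04767609015107155)
green ((0.4570983946323395, 0.2580546736717224), 0.021483879536390305)
```

View pics/w3.png

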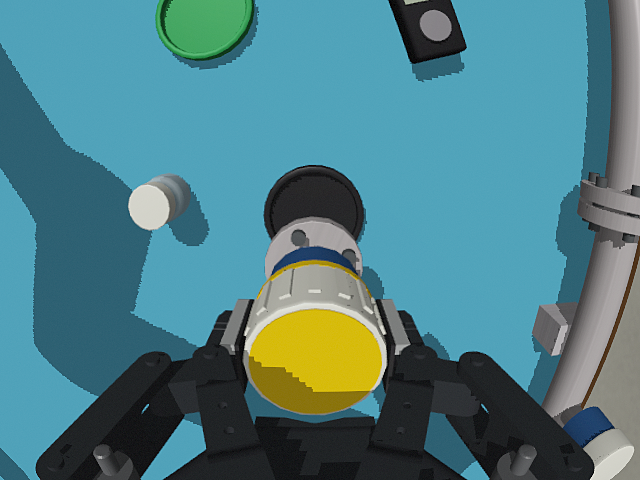

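Held yellow transmitter with the flange (~313,255) over the grey dish (outer edge columns 264–365, top row 166). Fit the dish from its visible outline.

```bash
python3 - <<'E'
from h import *
from scipy.optimize import least_squares
T=np.load('w3.npy')
w=toworld('wrist',[[264,212],[365,212],[314,165.5],[280,179],[349,179]],.013,T);print(w.round(4))
r=least_squares(lambda p:np.hypot(*(w-p).T)-.046,[.582,-.249]);print(r.x,r.fun.round(4))
print('flange',toworld('wrist',[[263,255],[364,255],[313,217]],.145,T).round(4))
E
```

```text
[[ 0.5346 -0.2483]
 [ 0.6262 -0.248 ]
 [ 0.5798 -0.2062]
 [ 0.5498 -0.2181]
 [ 0.6108 -0.218 ]]
[ 0.58037594 -0.25232458] [-0.     -0.      0.0002 -0.0001 -0.0001]
flange [[ 0.5517 -0.2396]
 [ 0.6082 -0.2394]
 [ 0.5797 -0.2176]]
```

Call:
{"fn": "send_rows", "kwargs": {"targets": "-3 0 10 0 255;-3 0 30 0 255;-3 0 55 0 255;-3 0 80 0 255;-3 0 100 0 255;-3 0 112 0 255;-3 0 120 0 255;-3 0 125 0 255;-3 0 128 0 255;-3 0 130 0 255;-3 0 130 0 255;-3 0 130 0 255"}}

```text
time: 8.22
ee_pos: [0.5828, -0.2516, 0.066]
tcp_rot: [179.9, 0.0, 90.1]
wrist_force: [-1.8, 0.9, 1.7]
opening: 0.0512
grasp_force: 43.1
```

Call:
{"fn": "send_rows", "kwargs": {"targets": "0 0 0 0 0;0 0 0 0 0;0 0 0 0 0;0 0 0 0 0;0 0 0 0 0;0 0 0 0 0;0 0 -10 0 0;0 0 -40 0 0;0 0 -80 0 0;0 0 -120 0 0;0 0 -150 0 0;0 0 -165 0 0;0 0 -165 0 0"}}

```text
time: 9.85
ee_pos: [0.5831, -0.2517, 0.2322]
tcp_rot: [179.8, 0.1, 90.1]
wrist_force: [-0.6, -0.1, -0.8]
opening: 0.0855
grasp_force: 0.0
```

```bash
python3 - <<'E'
from h import *
T=toolT();a=camera('wrist');cv2.imwrite('pics/w4.png',a)
s=np.zeros(a.shape[:2],np.uint8);cv2.ellipse(s,(312,229),(60,60),0,0,360,255,-1);ys,xs=np.nonzero(mask(a,'yellow')&s);print(circ(np.c_[xs,ys],'wrist',.105,T))
E
```

```text
((0.5797256827354431, -0.24583947658538818), 0.027805326506495476)
```

View pics/w4.png

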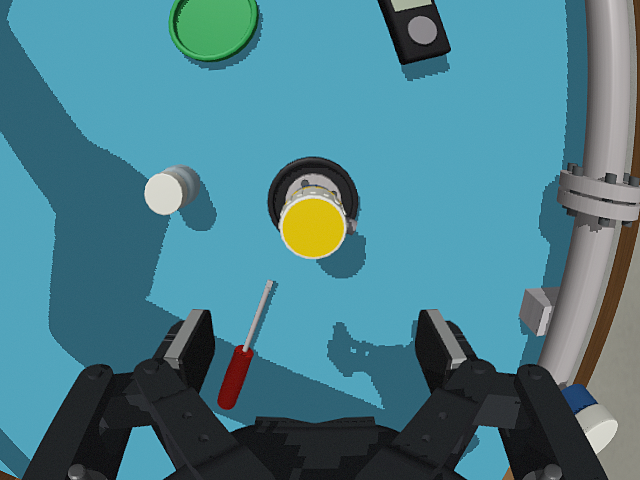

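Yellow stands upright, centred in the grey dish (dish centre (313,200), disc (313,227)), released. Next the green one.

Call:
{"fn": "send_rows", "kwargs": {"targets": "20 -5 0 0 0;70 -17 0 0 0;130 -32 0 0 0;190 -47 0 0 0;250 -62 0 0 0;310 -77 0 0 0;370 -92 0 0 0;430 -107 0 0 0;470 -117 0 0 0;495 -124 0 0 0;510 -128 0 0 0;510 -128 0 0 0;510 -128 0 0 0;510 -128 0 0 0;510 -128 0 0 0"}}

```text
time: 11.78
ee_pos: [0.4541, 0.2577, 0.2304]
tcp_rot: [180.0, -0.0, 90.0]
wrist_force: [-0.5, 0.5, -0.0]
opening: 0.0853
grasp_force: 0.0
```

```bash
python3 - <<'E'
from h import *
T=toolT();a=camera('wrist');cv2.imwrite('pics/w5.png',a);print(T[:3,3])
s=np.zeros(a.shape[:2],np.uint8);cv2.circle(s,(312,229),36,255,-1);ys,xs=np.nonzero(mask(a,'green')&s);p=np.c_[xs,ys];print(p.mean(0),circ(p,'wrist',.105,T))
E
```

```text
[0.45407446 0.25769727 0.23037097]
[315.07614943 227.7420977 ] ((0.4525720775127411, 0.25908347964286804), 0.023229097947478294)
```

View pics/w5.png

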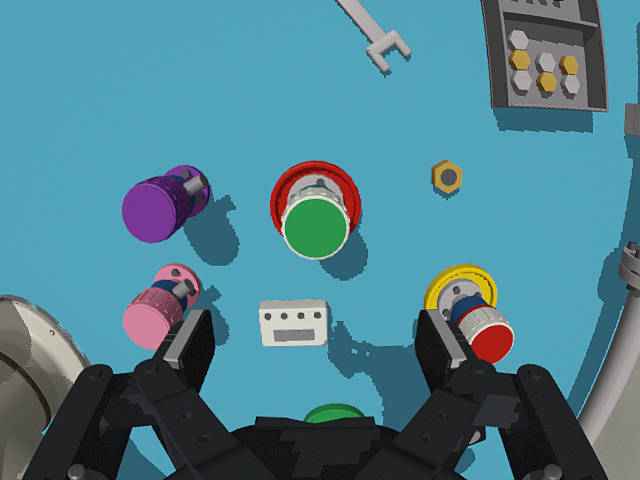

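The green disc is at (315,228), in the red dish (316,204). The purple (150,210) and pink (152,318) items clear the fingers.

Call:
{"fn": "send_rows", "kwargs": {"targets": "1 0 30 0 0;1 0 60 0 0;1 0 90 0 0;1 0 115 0 0;1 0 135 0 0;1 0 150 0 0;1 0 160 0 0;1 0 165 0 0;1 0 165 0 0;1 0 165 0 255;1 0 165 0 255;1 0 165 0 255;1 0 165 0 255;1 0 165 0 255;1 0 165 0 255;1 0 165 0 255;1 0 165 0 255"}}

```text
time: 13.95
ee_pos: [0.4541, 0.2595, 0.066]
tcp_rot: [179.9, -0.0, 90.1]
wrist_force: [1.1, -1.0, 6.4]
opening: 0.051
grasp_force: 41.4
```

Call:
{"fn": "send_rows", "kwargs": {"targets": "0 0 -10 0 255;0 0 -30 0 255;0 0 -55 0 255;0 0 -80 0 255;0 0 -105 0 255;-10 1 -125 0 255;-30 3 -130 0 255;-60 6 -130 0 255;-95 9 -130 0 255;-130 12 -130 0 255;-165 15 -130 0 255;-200 19 -130 0 255;-235 22 -130 0 255;-265 25 -130 0 255;-290 27 -130 0 255;-307 29 -130 0 255;-317 30 -130 0 255;-320 30 -130 0 255;-320 30 -130 0 255;-320 30 -130 0 255"}}

```text
time: 16.45
ee_pos: [0.4843, -0.0601, 0.1953]
tcp_rot: [-180.0, -0.0, 90.1]
wrist_force: [0.6, 1.5, -3.8]
opening: 0.051
grasp_force: 42.8
```

```bash
cat >> h.py <<'E'
from scipy.optimize import least_squares
def above(c,fn,rows=(120,220)):
    T=toolT();a=camera('wrist');cv2.imwrite(fn,a);m=mask(a,c)
    L=[]
    # outer outline: first/last coloured pixel per row in the upper half of the dish
    for v in range(*rows):
        x=np.nonzero(m[v,230:400])[0]
        if len(x)>3:L+=[(230+x[0]-.5,v),(230+x[-1]+.5,v)]
    w=toworld('wrist',L,.013,T)
    r=least_squares(lambda p:np.hypot(*(w-p).T)-.046,T[:2,3],loss='soft_l1',f_scale=.001)
    print('dish',r.x.round(4),'res',np.abs(r.fun).max().round(4),'n',len(L),'rows',L[0],L[-1],'tcp',T[:3,3].round(4))
E
python3 -c "
from h import *
above('green','pics/w6.png')"
```

```text
dish [ 0.48   -0.0613] res 0.001 n 116 rows (np.float64(305.5), 162) (np.float64(361.5), 219) tcp [ 0.4843 -0.0601  0.1953]
```

View pics/w6.png

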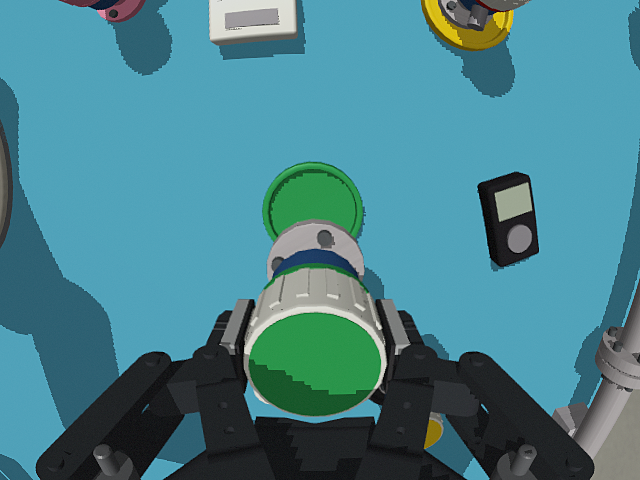

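The green transmitter hangs over the empty green dish (313,210); shift -2 mm in tool y and lower.

Call:
{"fn": "send_rows", "kwargs": {"targets": "-1 -2 10 0 255;-1 -2 30 0 255;-1 -2 55 0 255;-1 -2 80 0 255;-1 -2 100 0 255;-1 -2 112 0 255;-1 -2 120 0 255;-1 -2 125 0 255;-1 -2 128 0 255;-1 -2 130 0 255;-1 -2 130 0 255;-1 -2 130 0 255"}}

```text
time: 18.0
ee_pos: [0.4826, -0.0617, 0.066]
tcp_rot: [179.9, 0.0, 90.1]
wrist_force: [-1.7, -0.1, 3.7]
opening: 0.051
grasp_force: 43.2
```

Call:
{"fn": "send_rows", "kwargs": {"targets": "0 0 0 0 0;0 0 0 0 0;0 0 0 0 0;0 0 0 0 0;0 0 0 0 0;0 0 0 0 0;0 0 -10 0 0;0 0 -40 0 0;0 0 -80 0 0;0 0 -120 0 0;0 0 -150 0 0;0 0 -165 0 0;0 0 -165 0 0"}}

```text
time: 19.62
ee_pos: [0.4826, -0.0617, 0.2309]
tcp_rot: [179.9, 0.0, 90.1]
wrist_force: [0.6, 0.1, -0.6]
opening: 0.0857
grasp_force: 0.0
```

Call:
{"fn": "send_rows", "kwargs": {"targets": "20 14 0 0 0;60 41 0 0 0;105 72 0 0 0;150 102 0 0 0;185 126 0 0 0;200 136 0 0 0;205 140 0 0 0;205 140 0 0 0;205 140 0 0 0;205 140 0 0 0;205 140 0 0 0"}}

```text
time: 21.0
ee_pos: [0.6219, 0.1431, 0.2307]
tcp_rot: [180.0, -0.0, 90.1]
wrist_force: [-0.4, -0.3, 0.3]
opening: 0.0852
grasp_force: 0.0
```

```bash
python3 - <<'E'
from h import *
T=toolT();a=camera('wrist');cv2.imwrite('pics/w7.png',a);print(T[:3,3])
s=np.zeros(a.shape[:2],np.uint8);cv2.circle(s,(312,229),40,255,-1);ys,xs=np.nonzero(mask(a,'red')&s);p=np.c_[xs,ys];print(p.mean(0),circ(p,'wrist',.105,T))
b=camera('scene');cv2.imwrite('pics/s7.png',b[60:360,120:520])
E
```

```text
[0.62186217 0.14312683 0.23066124]
[315.18572443 228.19744318] ((0.6190594434738159, 0.14782416820526123), 0.027197007089853287)
```

View pics/w7.png

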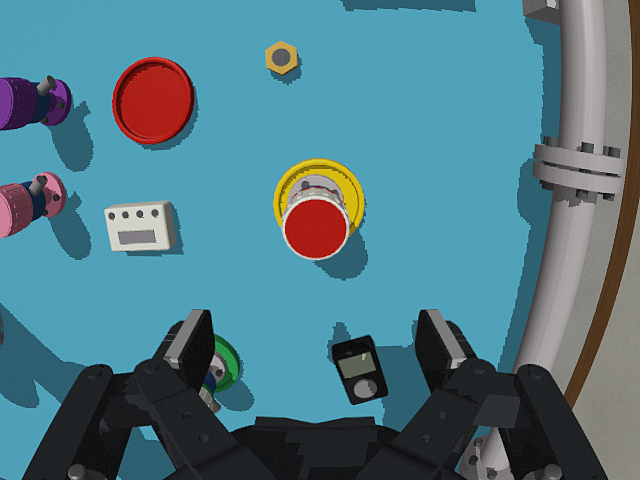

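View pics/s7.png

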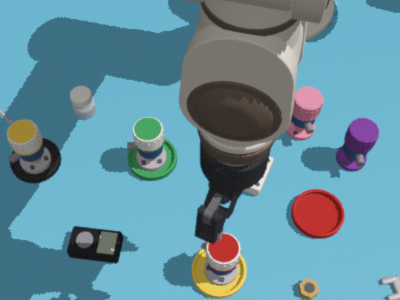

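Red disc at (315,228) in the yellow dish, empty red dish at (153,100). The scene crop shows yellow in the grey dish and green in the green dish, both upright.

Call:
{"fn": "send_rows", "kwargs": {"targets": "1 0 30 0 0;1 0 60 0 0;1 0 90 0 0;1 0 115 0 0;1 0 135 0 0;1 0 150 0 0;1 0 160 0 0;1 0 165 0 0;1 0 165 0 0;1 0 165 0 255;1 0 165 0 255;1 0 165 0 255;1 0 165 0 255;1 0 165 0 255;1 0 165 0 255;1 0 165 0 255;1 0 165 0 255"}}

```text
time: 23.22
ee_pos: [0.6223, 0.1446, 0.066]
tcp_rot: [179.9, -0.0, 90.1]
wrist_force: [-0.1, -0.0, 5.7]
opening: 0.0509
grasp_force: 42.0
```

Call:
{"fn": "send_rows", "kwargs": {"targets": "0 0 -10 0 255;0 0 -30 0 255;0 0 -55 0 255;0 0 -80 0 255;0 0 -105 0 255;5 -8 -125 0 255;15 -23 -130 0 255;30 -46 -130 0 255;46 -70 -130 0 255;62 -95 -130 0 255;78 -119 -130 0 255;92 -141 -130 0 255;102 -156 -130 0 255;107 -163 -130 0 255;108 -165 -130 0 255;108 -165 -130 0 255;108 -165 -130 0 255;108 -165 -130 0 255"}}

```text
time: 25.48
ee_pos: [0.4571, 0.252, 0.1952]
tcp_rot: [-180.0, 0.0, 90.1]
wrist_force: [0.6, 0.6, -5.0]
opening: 0.0513
grasp_force: 43.3
```

```bash
python3 -c "
from h import *
above('red','pics/w8.png')"
```

```text
dish [0.4523 0.2534] res 0.0012 n 122 rows (np.float64(305.5), 159) (np.float64(360.5), 219) tcp [0.4571 0.252  0.1952]
```

Call:
{"fn": "send_rows", "kwargs": {"targets": "1 -2 10 0 255;1 -2 30 0 255;1 -2 55 0 255;1 -2 80 0 255;1 -2 100 0 255;1 -2 112 0 255;1 -2 120 0 255;1 -2 125 0 255;1 -2 128 0 255;1 -2 130 0 255;1 -2 130 0 255;1 -2 130 0 255"}}

```text
time: 27.02
ee_pos: [0.455, 0.2535, 0.066]
tcp_rot: [180.0, -0.0, 90.1]
wrist_force: [-1.2, -1.0, 3.5]
opening: 0.0509
grasp_force: 43.6
```

Call:
{"fn": "send_rows", "kwargs": {"targets": "0 0 0 0 0;0 0 0 0 0;0 0 0 0 0;0 0 0 0 0;0 0 0 0 0;0 0 0 0 0;0 0 -10 0 0;0 0 -40 0 0;0 0 -80 0 0;0 0 -120 0 0;0 0 -150 0 0;0 0 -165 0 0;0 0 -165 0 0"}}

```text
time: 28.65
ee_pos: [0.4551, 0.2535, 0.231]
tcp_rot: [179.9, -0.0, 90.1]
wrist_force: [-0.2, 0.7, -0.1]
opening: 0.0854
grasp_force: 0.0
```

Call:
{"fn": "send_rows", "kwargs": {"targets": "-20 5 0 0 0;-70 18 0 0 0;-130 33 0 0 0;-190 48 0 0 0;-250 63 0 0 0;-310 78 0 0 0;-370 93 0 0 0;-430 108 0 0 0;-470 118 0 0 0;-495 125 0 0 0;-505 128 0 0 0;-505 128 0 0 0;-505 128 0 0 0;-505 128 0 0 0;-505 128 0 0 0"}}

```text
time: 30.52
ee_pos: [0.5836, -0.2509, 0.2307]
tcp_rot: [180.0, 0.0, 90.1]
wrist_force: [1.5, 0.1, 0.1]
opening: 0.0854
grasp_force: 0.0
```

Call:
{"fn": "send_rows", "kwargs": {"targets": "0 0 30 0 0;0 0 60 0 0;0 0 90 0 0;0 0 115 0 0;0 0 135 0 0;0 0 150 0 0;0 0 160 0 0;0 0 165 0 0;0 0 165 0 0;0 0 165 0 255;0 0 165 0 255;0 0 165 0 255;0 0 165 0 255;0 0 165 0 255;0 0 165 0 255;0 0 165 0 255;0 0 165 0 255"}}

```text
time: 32.65
ee_pos: [0.5836, -0.2516, 0.066]
tcp_rot: [180.0, 0.0, 90.1]
wrist_force: [-2.9, 0.7, 5.7]
opening: 0.0513
grasp_force: 41.4
```

Call:
{"fn": "send_rows", "kwargs": {"targets": "0 0 -10 0 255;0 0 -30 0 255;0 0 -55 0 255;0 0 -80 0 255;0 0 -105 0 255;10 1 -125 0 255;30 3 -130 0 255;65 7 -130 0 255;105 12 -130 0 255;145 16 -130 0 255;185 21 -130 0 255;225 25 -130 0 255;265 30 -130 0 255;305 34 -130 0 255;340 38 -130 0 255;367 41 -130 0 255;385 43 -130 0 255;393 44 -130 0 255;393 44 -130 0 255;393 44 -130 0 255"}}

```text
time: 35.15
ee_pos: [0.627, 0.1408, 0.1953]
tcp_rot: [-180.0, 0.0, 90.0]
wrist_force: [0.8, -1.3, -3.9]
opening: 0.0514
grasp_force: 42.8
```

```bash
python3 -c "
from h import *
above('yellow','pics/w9.png')"
```

```text
dish [0.6237 0.1414] res 0.0011 n 120 rows (np.float64(305.5), 160) (np.float64(362.5), 219) tcp [0.627  0.1408 0.1953]
```

View pics/w9.png

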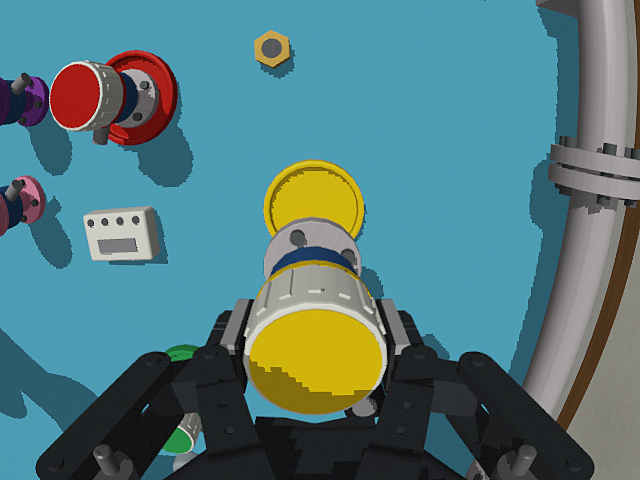

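Yellow hangs over the empty yellow dish (314,208); red is in the red dish (142,98). Lower and release, then rise clear.

Call:
{"fn": "send_rows", "kwargs": {"targets": "1 -1 10 0 255;1 -1 30 0 255;1 -1 55 0 255;1 -1 80 0 255;1 -1 100 0 255;1 -1 112 0 255;1 -1 120 0 255;1 -1 125 0 255;1 -1 128 0 255;1 -1 130 0 255;1 -1 130 0 255;1 -1 130 0 255"}}

```text
time: 36.7
ee_pos: [0.6262, 0.1427, 0.0661]
tcp_rot: [179.9, -0.0, 90.1]
wrist_force: [-2.2, -0.5, 2.9]
opening: 0.0511
grasp_force: 43.1
```

Call:
{"fn": "send_rows", "kwargs": {"targets": "0 0 0 0 0;0 0 0 0 0;0 0 0 0 0;0 0 0 0 0;0 0 0 0 0;0 0 0 0 0;0 0 -10 0 0;0 0 -40 0 0;0 0 -80 0 0;0 0 -120 0 0;0 0 -160 0 0;-80 -60 -180 0 0;-160 -120 -180 0 0;-200 -150 -180 0 0;-200 -150 -180 0 0;-200 -150 -180 0 0;-200 -150 -180 0 0;-200 -150 -180 0 0"}}

```text
time: 38.95
ee_pos: [0.4769, -0.0568, 0.2452]
tcp_rot: [-180.0, -0.0, 90.2]
wrist_force: [-0.6, 0.3, 0.6]
opening: 0.0853
grasp_force: 0.0
```

```bash
python3 - <<'E'
from h import *
a=camera('side')[130:330,200:500];b=camera('scene')[130:370,200:500]
cv2.imwrite('pics/f.png',cv2.resize(np.vstack([a,b]),None,fx=1.3,fy=1.3))
E
```

```text
(no output)
```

View pics/f.png

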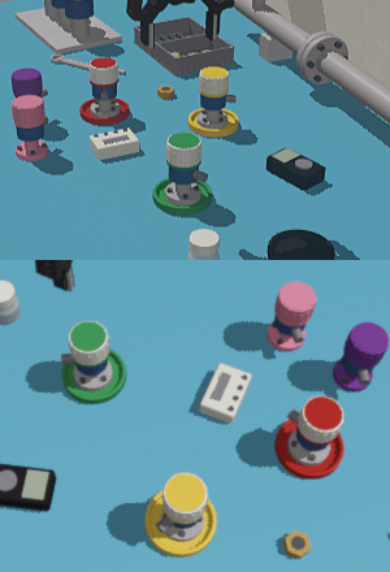

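All three stand upright, each in the dish of its own colour: in the scene crop, green (92,370), red (310,440) and yellow (182,515). The gripper is clear.

```bash
python3 -c "
from workcell import ticket
print(ticket.job_done())"
```

```text
the job is handed in; nothing more can be done
None
```

The job is handed in: all three transmitters stand upright and released in the dishes of their own colour, and the yellow one was parked and let go in the grey dish on the way; the hand-in did not return a verdict.

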